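Trip-test the air valve and set the oiler's drip cap

TASK

Ready the air line for sanding: press the test button on the safety trip valve so that its lever drops, then lift the lever back up until it stays set. After that screw the oiler's knurled drip cap clockwise until it bottoms out, back it off a quarter turn, and finish still gripping the cap there, without letting go. Leave the other things on the table where they are.

Things in the scene. Friction and masses are not known exactly. Their poses are not given: they have to be found in the camera images.
- trip_valve: Safety trip valve, bolted to the table: grey housing 80x90 mm, top face at height 64 mm, on a 110x104 mm foot plate. Origin at the centre of the foot's underside on the table; its x axis points away from its front (the lever falls out over the front, -x), y to the left, z up. The round test button is on its right (-y), the drop lever on its left (+y).
- button_top (a point): Centre of the top face of the round black test button, 26 mm across, 94 mm above the table when up. It is pressed straight down, 6 mm travel, and springs back; about 5 N holds it fully down. Pressing it moves a steel trip bar that kicks the lever over its dead point.
- test_button (a joint): Travel of the test button, m: 0 up, 0.006 fully pressed.
- lever_hinge (a point): Point on the lever's hinge line (parallel to the valve's y axis) in the lever's middle plane, 76 mm above the table.
- lever_grip (a point): Centre of the lever's black ball grip, 22 mm across, 58 mm from lever_hinge; it moves with the lever. Lever set: grip above the hinge, about 133 mm above the table. Lever dropped: it sticks out nearly level over the valve's front, about 83 mm above the table, and can be pinched from above across the ball, along the hinge line (the steel bar below the ball is 10 mm wide, 8 mm thick).
- trip_lever (a joint): Lever angle, rad: 0 set (leaning back 0.15 rad past upright against its stop, where it stays by its own weight), 1.6 dropped (stop; 1.45 rad from upright, towards the front). It is light (100 g) and free: past upright it falls to whichever side it leans.
- oiler: Air-line oiler, bolted to the table: clear bowl under a grey 60x60 mm head whose top is 90 mm above the table, on an 84x84 mm foot. Origin at the centre of the foot's underside; z up. The valve and the oiler may have swapped sides.
- cap_center (a point): Centre, half-way up, of the oiler's drip cap: a round knurled steel cap with vertical axis, 40 mm across and 30 mm high, on a threaded neck on top of the head, with a raised pointer on its top. When fully home its centre is 121 mm above the table, its lower rim 16 mm above the head; the thread lifts it 12 mm a turn. Clockwise from above tightens. It cannot come off. Thread friction is about 0.08 N m and it stays where it is left.
- drip_cap (a joint): Angle of the drip cap, rad: 0 fully home (hard stop), growing as it is unscrewed (anticlockwise from above), at most 3.6. A quarter turn is 1.57.
- tape_roll_mid (a point): Bystander, loose, to be left alone: masking tape roll lying flat, 105 mm across, 24 mm high. Point at its centre.
- sanding_block_mid (a point): Bystander, loose, to be left alone: wooden sanding block 66x112x32 mm. Point at its centre.
- oil_bottle_mid (a point): Bystander, loose, to be left alone: small oil bottle with a pointed spout, 44 mm across, 122 mm tall. Point at its centre.
- screwdriver_mid (a point): Bystander, loose, to be left alone: flat screwdriver 195 mm long, handle 26 mm thick. Point at its centre.
- calliper_mid (a point): Bystander, loose, to be left alone: sliding calliper lying flat, 73x185x9 mm. Point at its centre.

How it is judged:
By the outcome, as a careful person would: the job done as asked, in the order asked, and still so for the second after the job is handed in, while the arm keeps its last pose, push and grip.
It also fails if it takes over 72 s, if anything falls off the work surface, if the arm or the gripper's body presses on something with over 40 N, if the wrist force passes 120 N, or if a joint passes its speed limit or range.

ROBOT

A 6-joint arm with a two-finger parallel gripper is mounted at the origin on a cart in front of the work surface, level with it; the furniture and walls round the work are solid. World frame = base frame: x ahead of the robot, y to its left, z up, the work surface at z = 0. Lengths are in m, angles in rad, forces in N, time in s.
With the tool pointing down it reaches from about 0.3 to 0.875 m from the base axis. Payload 6.4 kg.
Tool frame: the origin (TCP) lies on the centre line of the jaws, within the pads' length; the fingertips stand 14 mm ahead of it and the grasp point (between the pads) lies 5 mm behind it (env.tips_ahead is the distance from the TCP to the fingertips, in m); z points along the fingers, y is the direction in which the jaws open and shut (so a half turn about z gives the same grasp; the last joint's range is limited). The gripper opens to 88 mm and grips with 3 to 60 N. Pads are 18 mm wide; open, the fingers measure 123 mm over their backs; the gripper's body (75 mm by 187 mm) begins 45 mm behind the grasp point.
Start: joints at [1.106, 0.181, 1.607, -0, 1.354, -0.206], TCP at [0.147, 0.556, 0.253] pointing down, gripper open.
Joint ranges: [-2.99, 2.99], [-0.89, 2.07], [0.3, 2.58], [-1.14, 4.28], [0, 2.63], [-3.12, 3.12]. Speed limits (rad/s): [2.57, 2.57, 3.01, 3.14, 3.14, 3.14].

INTERFACE

Orientations are given as a rotation vector (axis times angle).
In Python, from rig import env gives the robot as it stands.
- The arm moves only by the tool carry_out, never from a script. Its argument "targets" is one flat list of numbers, 5 for each row, row after row: the opening, from 0 (shut) to 1 (fully open), then the shift along the tool's x, y, z in mm, then the turn about the tool's z in degrees. In form: [gripper, dx, dy, dz, spin, gripper, dx, dy, dz, spin, ...]. A call has exactly 8 rows; each row is the pose to reach, as a shift and turn from the pose measured when the call began, along the tool's axes at that moment; what a row does not reach only later rows make up. A row lasts 1/8 s, in which the tool goes at most 62.5 mm and 10.7 degrees, less where a joint would pass 70% of its speed; a pose out of reach is approached as far as the arm can. A call with a gripper value outside its range is refused whole. The fingers move at their own pace and stop on an object; the grip force is fixed at half the most. Time passes only in rows, so rows that repeat a pose let the fingers close, or fill a call up. It gives the time, the measured TCP pose, the force and the opening at its end, in the units of the state.
- env.state(): the state, without advancing time (a new reading comes with each control period).
- env.snapshot(name): name is "scene" or "top" or "wrist"; returns a dict with "pixels" (480x640x3 uint8, red, green, blue), "mtx" (3x3 intrinsics, pixels), "k1" (the pictures are not rectified: a ray, as slopes to the right and down, at radius r is drawn at 1 + k1 r^2 times it, then the intrinsics apply), "position" and "attitude" of the camera in the world; the wrist camera has in their place "T_tool_cam" (4x4, takes a point from camera to tool coordinates, whose origin is the TCP and whose axes are the flange's). Camera axes: x right, y up, looking along -z (the intrinsics and any distortion apply to the point x, -y, -z); pixel columns grow to the right and rows downward; lengths in m; the calibration is good to about 2 mm. A picture is of the moment at which its call begins: read the wrist's pose just before it. There is no depth.
- env.close_job(): hands the job in, once; it reports no verdict.
The state is a dict: "time_s": time; "joint_pos": joint angles; "dq": joint speeds; "joint_torque": joint torques, N m; "position": TCP position; "tcp_rot": TCP orientation; "wrist_force": force on the tool from outside, world axes, zero at the start; "ft_torque": the same for the moment, N m; "finger_gap": finger opening in m.
Only numpy, scipy, OpenCV 4.12 (cv2) and the standard library are available. Lean on these libraries where they do the work, as an engineer would, in place of code of your own. Each camera call takes 0.05 s, during which the arm holds its last target. There are 200 camera calls.

## Working session

There is one attempt and no reset: what is moved stays moved. The work goes in short steps, Python scripts to look and compute and a tool call to move; the robot and the scene stay as the last step left them, time stands still between calls to the robot, and variables do not carry over. Pictures are saved under pics/ and viewed, about 8 in all and at most 12, crops included, and the job is handed in when it is done.

Besides the shell and the picture viewer there is one more tool, called after "Emit:" as name(argument=value, ...) on one line, values as JSON. carry_out: Moves the arm, as the interface text tells. Its arguments: {"type":"object","properties":{"targets":{"type":"array"}},"required":["targets"]}

```bash
mkdir -p pics; ls
cat > h.py <<'E'
import numpy as np, cv2
from scipy.spatial.transform import Rotation as R
from rig import env
def snap(n,f):
    s=env.state(); d=env.snapshot(n); cv2.imwrite('pics/'+f,d['pixels'][:,:,::-1])
    if 'T_tool_cam' in d:
        T=np.eye(4);T[:3,:3]=R.from_rotvec(s['tcp_rot']).as_matrix();T[:3,3]=s['position'];C=T@np.array(d['T_tool_cam'])
    else:
        C=np.eye(4);a=np.array(d['attitude'],float)
        C[:3,:3]=a if a.shape==(3,3) else (R.from_rotvec(a).as_matrix() if a.size==3 else R.from_quat(a).as_matrix());C[:3,3]=d['position']
    np.savez('pics/'+f+'.npz',C=C,K=d['mtx'],k1=d['k1'])
    return d
def load(f): return np.load('pics/'+f+'.npz')
def ray(f,u,v):
    m=load(f);K=m['K'];k=float(m['k1'])
    p=cv2.undistortPoints(np.array([[[u,v]]],float),K,np.array([k,0,0,0.]))[0,0]
    return m['C'][:3,3],m['C'][:3,:3]@np.array([p[0],-p[1],-1])
def atz(f,u,v,z):
    o,d=ray(f,u,v);return o+d*(z-o[2])/d[2]
def proj(f,P):
    m=load(f);q=(np.array(P)-m['C'][:3,3])@m['C'][:3,:3];x,y=q[0]/-q[2],-q[1]/-q[2];g=1+float(m['k1'])*(x*x+y*y)
    return (m['K']@[x*g,y*g,1])[:2]
def tri(*obs):
    A=np.zeros((3,3));b=np.zeros(3)
    for f,u,v in obs:
        o,d=ray(f,u,v);d=d/np.linalg.norm(d);M=np.eye(3)-np.outer(d,d);A+=M;b+=M@o
    return np.linalg.solve(A,b)
E
python3 - <<'E'
from h import *
for n in('top','scene'):
    d=snap(n,n+'1.png'); print(n,d['position'],d['attitude'],d['mtx'],d['k1'])
print(env.state())
E
```

```text
pics
top [ 0.46022821 -0.00384549  0.97251034] [ 0.08512661 -0.05798379 -1.54946726] [[566.69758789   0.         319.80488295]
 [  0.         566.69758789 237.36314352]
 [  0.           0.           1.        ]] -0.15614254755941154
scene [0.17903151 0.41978046 0.74628602] [ 0.29356794 -0.87937172 -2.31295486] [[443.36050297   0.         325.00147378]
 [  0.         443.36050297 227.53695848]
 [  0.           0.           1.        ]] -0.03175530221636685
{'time_s': 0.1, 'joint_pos': array([ 1.10570406e+00,  1.81456210e-01,  1.60787605e+00, -3.05487391e-05,
        1.35379555e+00, -2.06244659e-01]), 'dq': array([ 8.58547568e-05, -3.05202555e-03,  6.08419403e-04,  5.36318538e-04,
        2.56883541e-03, -3.95387349e-04]), 'joint_torque': array([ 6.25872235e-04, -4.34820592e+01, -3.42690361e+01,  7.02156569e-02,
        3.40519601e-02, -5.74532874e-05]), 'position': array([0.14693686, 0.55544584, 0.25192159]), 'tcp_rot': array([-4.05390682e-01, -3.11484469e+00,  2.29192283e-03]), 'wrist_force': array([ 0.00709155, -0.37826057, -0.67944418]), 'ft_torque': array([-0.09100532,  0.02246219, -0.01117501]), 'finger_gap': 0.08800434172715514}
```

View pics/top1.png

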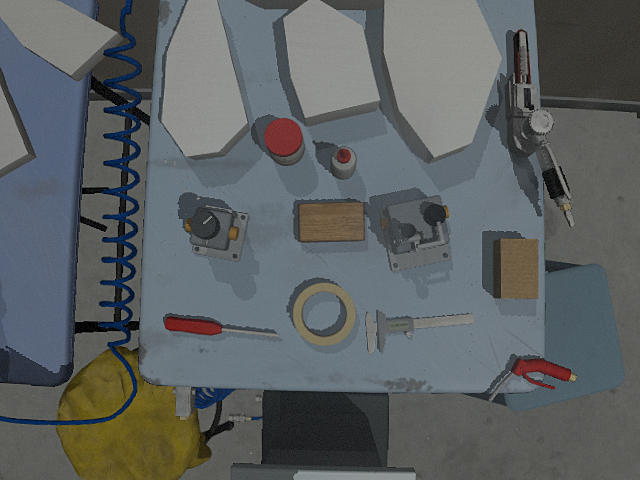

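View pics/scene1.png

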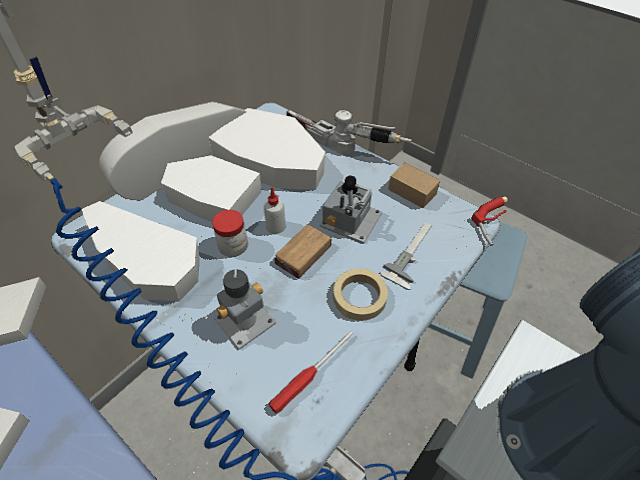

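The top view shows the oiler at about (207,228) and the valve at about (417,230). The scene view shows the oiler at (243,300) and the valve at (350,205). I'll zoom in on both in one mosaic.

Run:
```python
from h import *
t=cv2.imread('pics/top1.png');s=cv2.imread('pics/scene1.png')
def c(i,x,y,w=100,h=75): return cv2.resize(i[y:y+h,x:x+w],(400,300),interpolation=cv2.INTER_CUBIC)
m=np.vstack([np.hstack([c(t,170,192),c(t,370,190,)]),np.hstack([c(s,200,262,100,75),c(s,300,170)])])
cv2.imwrite('pics/mos1.png',m)
for u,v,z in((206,222,.13),(417,235,0),(435,213,.13),(403,235,.094)): print(u,v,atz('top1.png',u,v,z))
```

```text
206 222 [0.55725934 0.18409131 0.13      ]
417 235 [ 0.55650969 -0.15384524  0.        ]
435 213 [ 0.5774245  -0.16094418  0.13      ]
403 235 [ 0.54677521 -0.11739313  0.094     ]
```

View pics/mos1.png

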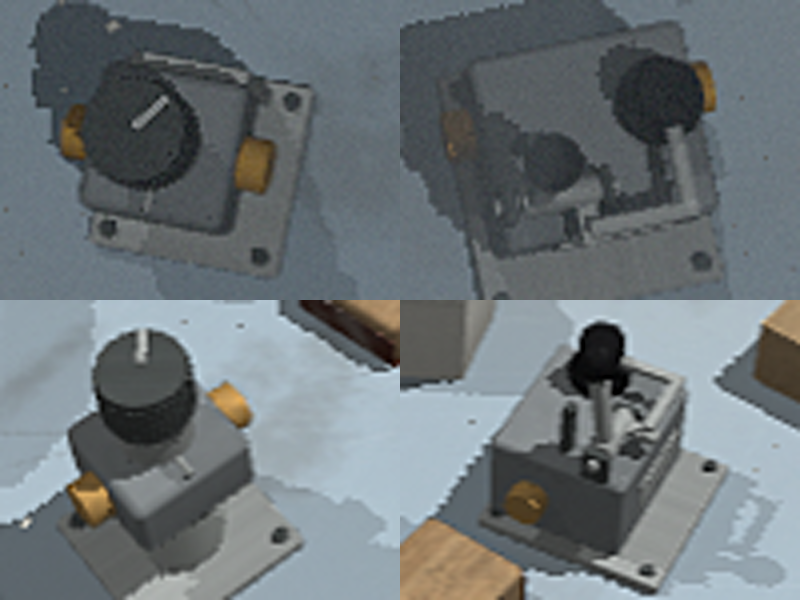

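The button is on the valve's right at top px (435,215). The lever is up on the left, with its ball at about (409,230). The cap is at top px (205,222), with its pointer toward the upper right.

Run:
```python
from h import *
T,S='top1.png','scene1.png'
print('button',tri((T,435,215),(S,349.3,192)),atz(T,435,215,.094),atz(S,349.3,192,.094))
print('ball',tri((T,408.7,230),(S,350,181)),atz(T,408.7,230,.133),atz(S,350,181,.133))
print('cap',tri((T,205,222.5),(S,235.8,276)))
print('edge',atz(T,387.5,205.5,.064),atz(T,439.5,196.3,.064))
print('foot oiler',atz(T,248,213,0.006),atz(T,240,260,0.006), atz(T,192.5,250,0.006))
s=env.state();print(R.from_rotvec(s['tcp_rot']).as_matrix().round(3)); print(env.snapshot('wrist')['T_tool_cam'])
```

```text
button [ 0.58472897 -0.17590165  0.05105284] [ 0.57926804 -0.16765547  0.094     ] [ 0.5593295  -0.13932503  0.094     ]
ball [ 0.54807046 -0.11974756  0.14611207] [ 0.5505922 -0.1208408  0.133    ] [ 0.55498964 -0.13227183  0.133     ]
cap [0.55417147 0.18209324 0.14209242]
edge [ 0.59724667 -0.09578192  0.064     ] [ 0.61420592 -0.18069446  0.064     ]
foot oiler [0.58848167 0.13880891 0.006     ] [0.50695185 0.14999468 0.006     ] [0.52240284 0.23357749 0.006     ]
[[-0.967  0.256 -0.001]
 [ 0.256  0.967 -0.001]
 [ 0.    -0.002 -1.   ]]
[[ 1.24408399e-03  9.66897499e-01  2.55162063e-01  6.62881748e-02]
 [ 9.99998934e-01 -1.39789355e-03  4.21446333e-04 -9.17523767e-04]
 [ 7.64184808e-04  2.55161266e-01 -9.66898208e-01 -1.31150615e-01]
 [ 0.00000000e+00  0.00000000e+00  0.00000000e+00  1.00000000e+00]]
```

Emit:
carry_out(targets=[0,-603,-589,-30,-26,0,-603,-589,-30,-26,0,-603,-589,-30,-26,0,-603,-589,-30,-26,0,-603,-589,-30,-26,0,-603,-589,-30,-26,0,-603,-589,-30,-26,0,-603,-589,-30,-26])

```text
time_s: 1.15
position: [0.3999, 0.1319, 0.2705]
tcp_rot: [-0.306, 3.127, -0.002]
wrist_force: [0.5, 0.1, -0.2]
finger_gap: 0.0103
```

```bash
cat >> h.py <<'E'
def goal(P,yaw=None):
    "tool-frame move (mm,deg) to TCP P with tool y at world yaw (deg, mod 180)"
    s=env.state();M=R.from_rotvec(s['tcp_rot']).as_matrix();d=(np.array(P)-s['position'])@M*1000
    a=np.degrees(np.arctan2(M[1,1],M[0,1]));sp=0 if yaw is None else -((yaw-a+90)%180-90)
    print('t',s['time_s'],'pos',s['position'].round(4),'yaw',a.round(2),'gap',round(s['finger_gap'],4),'F',np.round(s['wrist_force'],1),'tz',s['ft_torque'].round(2),'j6',s['joint_pos'][5].round(2),'-> goal',d.round(1),np.round(sp,1))
E
python3 -c "
from h import *
goal([.579,-.168,.25],101.3)"
```

```text
t 1.15 pos [0.3999 0.1319 0.2705] yaw 101.17 gap 0.0103 F [ 0.5  0.1 -0.2] tz [-0.   -0.02  0.  ] j6 -1.73 -> goal [-117.6 -328.9   20.8] -0.1
```

Emit:
carry_out(targets=[0,-118,-329,20,0,0,-118,-329,20,0,0,-118,-329,20,0,0,-118,-329,20,0,0,-118,-329,20,0,0,-118,-329,20,0,0,-118,-329,20,0,0,-118,-329,20,0])

```text
time_s: 2.15
position: [0.5788, -0.1674, 0.2502]
tcp_rot: [0.305, -3.126, -0.0]
wrist_force: [0.6, 0.4, -0.1]
finger_gap: 0.0002
```

```bash
python3 -c "
from h import *
goal([.579,-.168,.25],101.3)
snap('wrist','w1.png')
print(proj('w1.png',[.579,-.168,.094]),proj('w1.png',[.551,-.121,.133]))"
```

```text
t 2.15 pos [ 0.5788 -0.1674  0.2502] yaw 101.16 gap 0.0002 F [ 0.6  0.4 -0.1] tz [ 0.04  0.02 -0.02] j6 -2.24 -> goal [-0.  -0.6  0.2] -0.1
[317.64283966 234.21575575] [387.23051846 221.99608059]
```

View pics/w1.png

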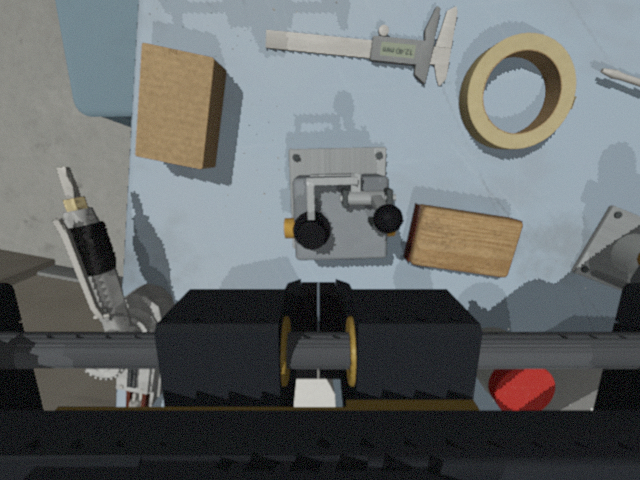

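The wrist view shows the button at px (312,232), the ball at (388,219) and the valve square with the picture.

```bash
python3 -c "
from h import *
b=atz('w1.png',312,231,.094);l=atz('w1.png',388,219,.133);print(b,l)
o=(atz('w1.png',296.5,157,.006),atz('w1.png',380,156,.006));print(o,np.degrees(np.arctan2(*(o[1]-o[0])[[1,0]])))
goal([b[0],b[1],.112],101.2)"
```

```text
[ 0.57715817 -0.17332618  0.094     ] [ 0.54870572 -0.12099452  0.133     ]
(array([ 0.52051473, -0.20269419,  0.006     ]), array([ 0.50215913, -0.11561347,  0.006     ])) 101.90303181615421
t 2.2 pos [ 0.5789 -0.167   0.2506] yaw 101.21 gap 0.0005 F [ 0.1  0.6 -0.3] tz [ 0.04 -0.01 -0.04] j6 -2.24 -> goal [  2.8  -5.9 138.6] 0.0
```

Emit:
carry_out(targets=[0,3,-5,60,0,0,3,-5,110,0,0,3,-5,135,0,0,3,-5,139,0,0,3,-5,143,0,0,3,-5,147,0,0,3,-5,149,0,0,3,-5,149,0])

```text
time_s: 3.2
position: [0.5778, -0.1725, 0.1026]
tcp_rot: [-0.307, 3.125, -0.002]
wrist_force: [1.3, 3.0, 4.9]
finger_gap: 0.0003
```

```bash
python3 -c "
from h import *
goal([.578,-.172,.102])
snap('top','t2.png');snap('scene','s2.png')
t=cv2.imread('pics/t2.png');s=cv2.imread('pics/s2.png')
c=lambda i,x,y:cv2.resize(i[y:y+90,x:x+120],(400,300),interpolation=2)
cv2.imwrite('pics/m2.png',np.hstack([c(t,360,185),c(s,290,160)]))"
```

```text
t 3.2 pos [ 0.5778 -0.1725  0.1026] yaw 101.21 gap 0.0003 F [1.3 3.  4.9] tz [ 0.4  -0.31  0.  ] j6 -2.25 -> goal [-0.3  0.5  0.6] 0
```

View pics/m2.png

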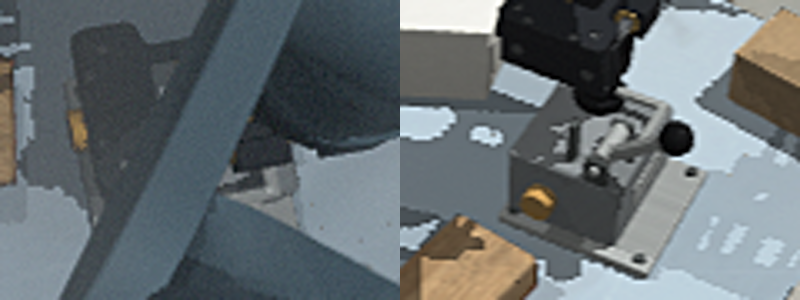

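The button is pressed, and the lever has dropped out over the front (ball at right crop px (678,138)). Next I back off and look at the ball.

Emit:
carry_out(targets=[0,0,0,-30,0,0,0,0,-70,0,0.5,40,25,-80,0,0.5,85,55,-80,0,0.5,85,55,-80,0,0.5,85,55,-80,0,0.5,85,55,-80,0,0.5,85,55,-80,0])

```text
time_s: 4.3
position: [0.4843, -0.1357, 0.1823]
tcp_rot: [-0.306, 3.125, -0.002]
wrist_force: [-0.7, 0.3, -0.6]
finger_gap: 0.0437
```

```bash
python3 -c "
from h import *
goal([.4838,-.1347,.083-.005],101.9)
snap('wrist','w3.png')
print(proj('w3.png',[.4838,-.1347,.083]))"
```

```text
t 4.3 pos [ 0.4843 -0.1357  0.1823] yaw 101.2 gap 0.0437 F [-0.7  0.3 -0.6] tz [0.03 0.03 0.  ] j6 -2.28 -> goal [  0.5   1.2 104.3] -0.7
[320.20851755 251.66174366]
```

View pics/w3.png

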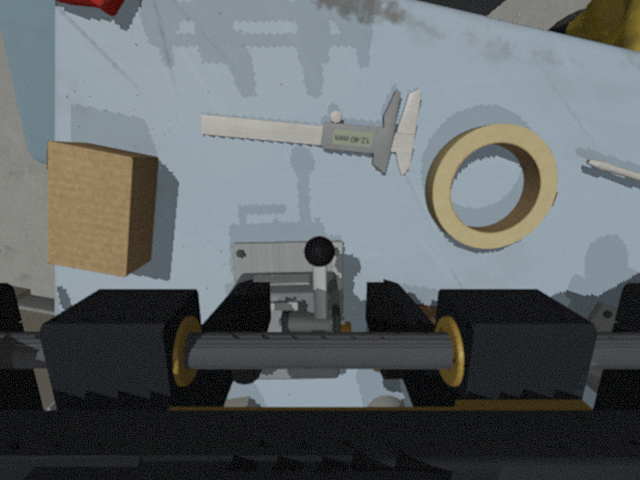

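The ball is at px (320,251), exactly where predicted. I'll descend and pinch it.

Emit:
carry_out(targets=[0.5,0,1,50,-0.7,0.5,0,1,90,-0.7,0.5,0,1,104,-0.7,0.5,0,1,104,-0.7,0.2,0,1,104,-0.7,0.2,0,1,104,-0.7,0.2,0,1,104,-0.7,0.2,0,1,104,-0.7])

```text
time_s: 5.35
position: [0.4849, -0.135, 0.0793]
tcp_rot: [-0.325, 3.121, -0.003]
wrist_force: [-0.1, 1.6, 6.6]
finger_gap: 0.0195
```

```bash
python3 -c "
from h import *
goal([.4838,-.1347,.083-.005],101.9)
h=np.array([-.0576,.083-.076])
for q in (1.6,1.35,1.1,.85,.6,.4,.2,0,-.03):
  a=q-.15; p=58*np.array([-np.sin(a),np.cos(a)]); p0=58*np.array([-np.sin(1.45),np.cos(1.45)]); d=p-p0; print(q,'dx',-d[0].round(1),'dz',-d[1].round(1))"
```

```text
t 5.35 pos [ 0.4849 -0.135   0.0793] yaw 101.9 gap 0.0195 F [-0.1  1.6  6.6] tz [ 0.26 -0.04  0.06] j6 -2.29 -> goal [1.1 0.5 1.3] 0.0
1.6 dx -0.0 dz 0.0
1.35 dx -3.5 dz -14.0
1.1 dx -10.4 dz -26.7
0.85 dx -20.2 dz -37.4
0.6 dx -32.3 dz -45.2
0.4 dx -43.2 dz -49.2
0.2 dx -54.7 dz -50.9
0 dx -66.2 dz -50.4
-0.03 dx -68.0 dz -50.1
```

Emit:
carry_out(targets=[0.1,0,0,0,0,0.1,-3,0,-14,0,0.1,-10,0,-27,0,0.1,-20,0,-37,0,0.1,-32,0,-45,0,0.1,-43,0,-49,0,0.1,-55,0,-51,0,0.1,-66,0,-51,0])

```text
time_s: 6.35
position: [0.5481, -0.1208, 0.1289]
tcp_rot: [0.326, -3.123, 0.001]
wrist_force: [-23.4, -8.4, 1.6]
finger_gap: 0.0188
```

```bash
python3 -c "
from h import *
goal([.5497,-.1208,.128],101.9)
snap('scene','s4.png');s=cv2.imread('pics/s4.png')
snap('wrist','w4.png');w=cv2.imread('pics/w4.png')
cv2.imwrite('pics/m4.png',np.hstack([cv2.resize(s[140:260,280:440],(400,300),interpolation=2),cv2.resize(w[180:380,180:446],(400,300))]))"
```

```text
t 6.35 pos [ 0.5481 -0.1208  0.1289] yaw 101.93 gap 0.0188 F [-23.4  -8.4   1.6] tz [-1.16  3.6  -0.06] j6 -2.21 -> goal [-1.6 -0.3  0.9] 0.0
```

View pics/m4.png

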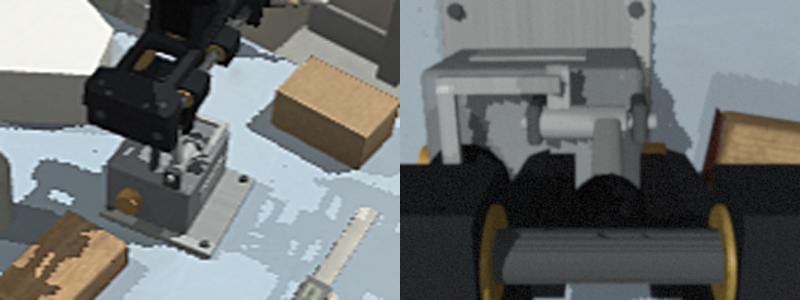

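The lever is against its stop (−23 N in x). I'll relax, open and rise.

Emit:
carry_out(targets=[0.1,1,0,0,0,0.45,1,0,0,0,0.45,1,0,0,0,0.45,1,0,0,0,0.45,1,0,-20,0,0.45,1,0,-60,0,0.45,1,0,-110,0,0.45,1,0,-110,0])

```text
time_s: 7.45
position: [0.5501, -0.1221, 0.2443]
tcp_rot: [-0.326, 3.118, -0.009]
wrist_force: [0.4, -0.1, -0.1]
finger_gap: 0.0396
```

```bash
python3 -c "
from h import *
snap('scene','s5.png');snap('top','t5.png');s=cv2.imread('pics/s5.png');t=cv2.imread('pics/t1.png') if 0 else cv2.imread('pics/t5.png')
cv2.imwrite('pics/m5.png',np.vstack([np.hstack([cv2.resize(s[140:230,290:410],(400,300),interpolation=2),cv2.resize(s[245:335,190:310],(400,300),interpolation=2)]),np.hstack([cv2.resize(t[180:255,160:260],(400,300),interpolation=2),cv2.resize(t[180:270,360:480],(400,300),interpolation=2)])]))
s=env.state();print(s['joint_pos'].round(2))
for y in (0,45,90,135): goal([.554,.183,.24],y)
print(proj('s5.png',[.5487,-.121,.133]))"
```

```text
[-0.43  0.16  1.66 -0.    1.32 -2.21]
t 7.55 pos [ 0.5477 -0.121   0.2394] yaw 101.94 gap 0.0393 F [-0.4  0.3 -0.8] tz [0.06 0.06 0.06] j6 -2.21 -> goal [-69.1 296.1  -1. ] -78.1
t 7.55 pos [ 0.5477 -0.121   0.2394] yaw 101.94 gap 0.0393 F [-0.4  0.3 -0.8] tz [0.06 0.06 0.06] j6 -2.21 -> goal [-69.1 296.1  -1. ] 56.9
t 7.55 pos [ 0.5477 -0.121   0.2394] yaw 101.94 gap 0.0393 F [-0.4  0.3 -0.8] tz [0.06 0.06 0.06] j6 -2.21 -> goal [-69.1 296.1  -1. ] 11.9
t 7.55 pos [ 0.5477 -0.121   0.2394] yaw 101.94 gap 0.0393 F [-0.4  0.3 -0.8] tz [0.06 0.06 0.06] j6 -2.21 -> goal [-69.1 296.1  -1. ] -33.1
[349.08442151 185.2861415 ]
```

View pics/m5.png

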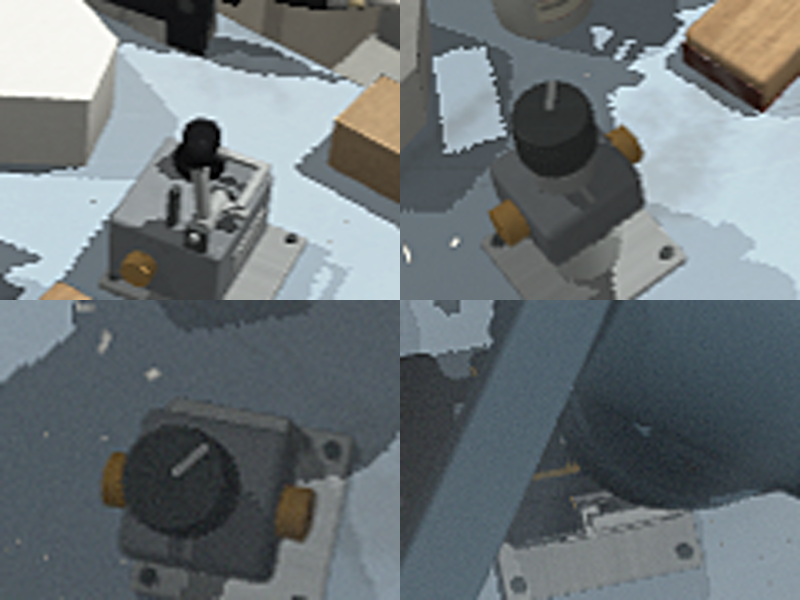

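The lever is standing set again, with its ball at (200,135) in the crop, the same as at the start. Next is the cap: I'll go above it with j6 wound back, to leave room for the clockwise turn.

Emit:
carry_out(targets=[0.75,-69,296,-8,-10,0.75,-69,296,-8,-20,0.75,-69,296,-8,-30,0.75,-69,296,-8,-40,0.75,-69,296,-8,-50,0.75,-69,296,-8,-60,0.75,-69,296,-8,-71,0.75,-69,296,-8,-71])

```text
time_s: 8.55
position: [0.553, 0.183, 0.245]
tcp_rot: [2.077, -2.352, -0.001]
wrist_force: [-0.7, -0.4, 0.3]
finger_gap: 0.0663
```

```bash
python3 -c "
from h import *
goal([.554,.183,.122],173)
snap('wrist','w6.png')
print(proj('w6.png',[.554,.183,.142]))"
```

```text
t 8.55 pos [0.553 0.183 0.245] yaw 172.88 gap 0.0663 F [-0.7 -0.4  0.3] tz [0.07 0.04 0.01] j6 -2.9 -> goal [ -0.5  -1.4 123. ] -0.1
[314.18912604 250.78244213]
```

View pics/w6.png

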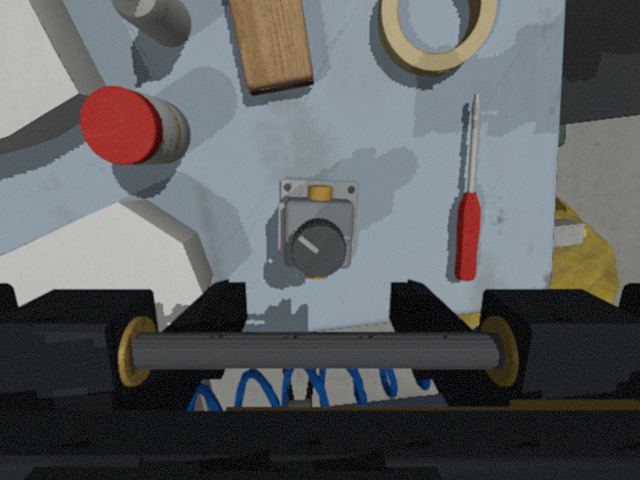

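The cap's top centre is at px (318,250), radius about 28 px, with the pointer toward (300,237).

```bash
python3 -c "
from h import *
for z in (.136,.142): print(atz('w6.png',318,250,z), np.linalg.norm(atz('w6.png',290,250,z)-atz('w6.png',346,250,z)))
print(tri(('w6.png',318,250),('top1.png',205,222.5),('scene1.png',235.8,276)))
a=atz('w6.png',300,237,.14)-atz('w6.png',318,250,.14);print('pointer yaw',np.degrees(np.arctan2(a[1],a[0])))
b=atz('w6.png',318,250,.142)
goal([b[0],b[1],.122],172.9)
goal([.554,.182,.122],172.9)
"
```

```text
[0.55141631 0.18442113 0.136     ] 0.040934520346705014
[0.55123223 0.18276117 0.142     ] 0.039912444452884
[0.55275915 0.18225285 0.14376797]
pointer yaw -43.93390151822123
t 8.6 pos [0.5532 0.1827 0.2453] yaw 172.73 gap 0.0659 F [ 0.3  0.6 -0.6] tz [-0.    0.13 -0.03] j6 -2.9 -> goal [ -0.    1.6 123.3] -0.2
t 8.6 pos [0.5532 0.1827 0.2453] yaw 172.73 gap 0.0659 F [ 0.3  0.6 -0.6] tz [-0.    0.13 -0.03] j6 -2.9 -> goal [  0.4  -1.2 123.3] -0.2
```

Emit:
carry_out(targets=[0.75,0,1,60,0,0.75,0,1,105,0,0.75,0,1,123,0,0.75,0,1,123,0,0.3,0,1,123,0,0.3,0,1,123,0,0.3,0,1,123,0,0.3,0,1,123,0])

```text
time_s: 9.6
position: [0.5523, 0.1829, 0.1237]
tcp_rot: [2.075, -2.356, 0.0]
wrist_force: [-2.3, 0.5, 6.5]
finger_gap: 0.0393
```

```bash
python3 -c "
from h import *
goal([.551,.183,.122],172.9)"
```

```text
t 9.6 pos [0.5523 0.1829 0.1237] yaw 172.74 gap 0.0393 F [-2.3  0.5  6.5] tz [ 0.11  0.45 -0.01] j6 -2.9 -> goal [0.  1.3 1.7] -0.2
```

Emit:
carry_out(targets=[0.1,0,0,0,0,0.1,0,0,0.3,10,0.1,0,0,0.7,20,0.1,0,0,1,30,0.1,0,0,1.3,40,0.1,0,0,1.7,50,0.1,0,0,2,60,0.1,0,0,2,60])

```text
time_s: 10.6
position: [0.5501, 0.1846, 0.1217]
tcp_rot: [0.616, -3.075, -0.003]
wrist_force: [-9.1, 5.2, 6.6]
finger_gap: 0.0392
```

```bash
python3 -c "
from h import *
goal([.551,.183,.122],172.9)"
```

```text
t 10.6 pos [0.5501 0.1846 0.1217] yaw 112.65 gap 0.0392 F [-9.1  5.2  6.6] tz [ 0.99  1.41 -0.03] j6 -1.85 -> goal [-0.2 -1.8 -0.3] -60.2
```

Emit:
carry_out(targets=[0.1,1,1,0.3,10,0.1,1,1,0.7,20,0.1,1,1,1,30,0.1,1,1,1.3,40,0.1,1,1,1.7,50,0.1,1,1,2,60,0.1,1,1,2,60,0.1,1,1,2,60])

```text
time_s: 11.6
position: [0.5502, 0.1873, 0.12]
tcp_rot: [-1.005, -2.973, -0.006]
wrist_force: [4.9, 10.4, -5.6]
finger_gap: 0.0391
```

```bash
python3 -c "
from h import *
goal([.551,.183,.122],172.9)
snap('wrist','w7.png');snap('scene','s7.png');s=cv2.imread('pics/s7.png');w=cv2.imread('pics/w7.png')
cv2.imwrite('pics/m7.png',np.hstack([cv2.resize(s[230:335,180:320],(400,300),interpolation=2),cv2.resize(w[180:480,120:520],(400,300))]))"
```

```text
t 11.6 pos [0.5502 0.1873 0.12  ] yaw 52.64 gap 0.0391 F [ 4.9 10.4 -5.6] tz [ 1.53 -0.93 -0.04] j6 -0.8 -> goal [-3.3 -2.9 -2. ] 59.7
```

View pics/m7.png

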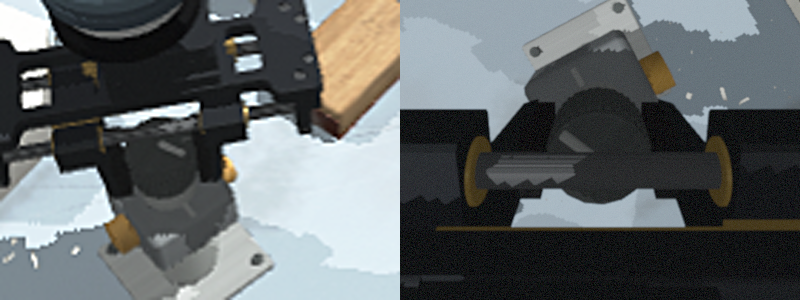

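The pointer has kept the same angle relative to the gripper, so the cap turns with it. I'm continuing in smaller steps, following the cap's axis.

Emit:
carry_out(targets=[0.1,-0.3,0.8,0.5,8,0.1,-0.6,1.5,1,16,0.1,-1,2,1.3,24,0.1,-1.3,2.5,1.6,32,0.1,-1.5,2.7,2,40,0.1,-1.5,2.7,2,40,0.1,-1.5,2.7,2,40,0.1,-1.5,2.7,2,40])

```text
time_s: 12.7
position: [0.5524, 0.1873, 0.1186]
tcp_rot: [-1.959, -2.45, 0.001]
wrist_force: [-6.0, -6.5, 6.9]
finger_gap: 0.0393
```

```bash
python3 -c "
from h import *
goal([.5537,.1889,.118],-7)"
```

```text
t 12.7 pos [0.5524 0.1873 0.1186] yaw 12.71 gap 0.0393 F [-6.  -6.5  6.9] tz [-1.07  0.95  0.45] j6 -0.1 -> goal [1.3 1.6 0.6] 19.7
```

Torque about z has jumped to 0.45 N m, so this is probably the stop. I'll confirm with a few more degrees.

Emit:
carry_out(targets=[0.1,-0.5,-0.6,-0.3,2,0.1,-0.5,-0.6,-0.3,4,0.1,-0.5,-0.6,-0.3,6,0.1,-0.5,-0.6,-0.3,6,0.1,-0.5,-0.6,-0.3,6,0.1,-0.5,-0.6,-0.3,6,0.1,-0.5,-0.6,-0.3,6,0.1,-0.5,-0.6,-0.3,6])

```text
time_s: 13.7
position: [0.5524, 0.187, 0.1191]
tcp_rot: [-2.085, -2.345, -0.001]
wrist_force: [4.9, 3.9, -2.4]
finger_gap: 0.0393
```

```bash
python3 -c "
from h import *
goal([.5537,.1889,.118],-7)
snap('wrist','w8.png')"
```

```text
t 13.7 pos [0.5524 0.187  0.1191] yaw 6.72 gap 0.0393 F [ 4.9  3.9 -2.4] tz [ 0.47 -0.62  0.63] j6 0.0 -> goal [1.8 1.5 1.1] 13.7
```

```bash
python3 -c "
from h import *
c=lambda f:cv2.resize(cv2.convertScaleAbs(cv2.imread('pics/'+f)[255:395,250:390],alpha=2),(400,400),interpolation=2)
cv2.imwrite('pics/m8.png',np.hstack([c('w7.png'),c('w8.png')]))"
```

```text
(no output)
```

View pics/m8.png

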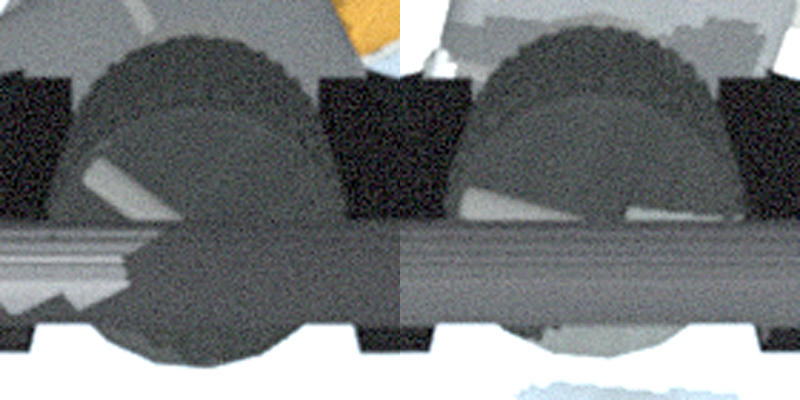

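The cap has slipped about 27° in the pads, with torque up at 0.63 N m, so it's at the hard stop. Now I back it off a quarter turn.

Emit:
carry_out(targets=[0.1,0,0,-0.3,-9,0.1,-0.2,0,-0.6,-18,0.1,-0.4,-0.1,-0.9,-27,0.1,-0.5,-0.2,-1.2,-36,0.1,-0.7,-0.3,-1.5,-45,0.1,-0.9,-0.4,-1.8,-54,0.1,-1.1,-0.5,-2.1,-63,0.1,-1.1,-0.5,-2.1,-63])

```text
time_s: 14.75
position: [0.5514, 0.1861, 0.1211]
tcp_rot: [-0.555, -3.088, -0.004]
wrist_force: [-1.2, 4.6, 0.6]
finger_gap: 0.0394
```

```bash
python3 -c "
from h import *
goal([.552,.1854,.122],96.7)"
```

```text
t 14.75 pos [0.5514 0.1861 0.1211] yaw 69.6 gap 0.0394 F [-1.2  4.6  0.6] tz [0.65 0.14 0.03] j6 -1.1 -> goal [-0.8 -0.5 -0.9] -27.1
```

Emit:
carry_out(targets=[0.1,0,0,-0.3,-9,0.1,0,0,-0.6,-18,0.1,0,0,-0.9,-27,0.1,0,0,-0.9,-27,0.1,0,0,-0.9,-27,0.1,0,0,-0.9,-27,0.1,0,0,-0.9,-27,0.1,0,0,-0.9,-27])

```text
time_s: 15.75
position: [0.5514, 0.1857, 0.1219]
tcp_rot: [0.179, -3.133, -0.005]
wrist_force: [-0.4, -4.4, 1.7]
finger_gap: 0.0394
```

```bash
python3 -c "
from h import *
goal([.552,.1854,.122],96.7)
snap('wrist','w9.png')
# pointer top edge on both pictures: per column, first bright row above the rod
for f in('w7.png','w8.png','w9.png'):
  g=cv2.GaussianBlur(cv2.cvtColor(cv2.imread('pics/'+f),cv2.COLOR_BGR2GRAY),(3,3),0)
  r=g[285:331,265:320].astype(int); m=(r>np.median(r)+12)
  n,l,st,_=cv2.connectedComponentsWithStats(m.astype('uint8')); k=1+np.argmax(st[1:,4]); print(f,st[1:,:].tolist())
  xs=[x for x in range(m.shape[1]) if (l[:,x]==k).any()]; ys=[np.argmax(l[:,x]==k) for x in xs]
  print(list(zip(xs,ys)))
c=lambda f:cv2.resize(cv2.convertScaleAbs(cv2.imread('pics/'+f)[255:395,250:390],alpha=2),(400,400),interpolation=2)
cv2.imwrite('pics/m9.png',np.hstack([c('w8.png'),c('w9.png')]))"
```

```text
t 15.75 pos [0.5514 0.1857 0.1219] yaw 96.55 gap 0.0394 F [-0.4 -4.4  1.7] tz [-0.63  0.09 -0.08] j6 -1.57 -> goal [-0.6 -0.3 -0.1] -0.1
w7.png [[10, 0, 7, 8, 29], [14, 25, 35, 21, 349]]
[(14, np.int64(30)), (15, np.int64(29)), (16, np.int64(28)), (17, np.int64(26)), (18, np.int64(25)), (19, np.int64(25)), (20, np.int64(25)), (21, np.int64(25)), (22, np.int64(26)), (23, np.int64(27)), (24, np.int64(28)), (25, np.int64(28)), (26, np.int64(29)), (27, np.int64(30)), (28, np.int64(30)), (29, np.int64(31)), (30, np.int64(32)), (31, np.int64(33)), (32, np.int64(33)), (33, np.int64(34)), (34, np.int64(35)), (35, np.int64(36)), (36, np.int64(37)), (37, np.int64(37)), (38, np.int64(38)), (39, np.int64(39)), (40, np.int64(39)), (41, np.int64(40)), (42, np.int64(41)), (43, np.int64(42)), (44, np.int64(42)), (45, np.int64(43)), (46, np.int64(44)), (47, np.int64(45)), (48, np.int64(45))]
w8.png [[10, 0, 4, 3, 7], [6, 36, 41, 10, 248]]
[(6, np.int64(39)), (7, np.int64(37)), (8, np.int64(36)), (9, np.int64(36)), (10, np.int64(36)), (11, np.int64(36)), (12, np.int64(36)), (13, np.int64(36)), (14, np
[... 630 characters left out ...]
), (46, np.int64(45))]
w9.png [[10, 0, 4, 3, 7], [31, 0, 4, 3, 10], [41, 0, 2, 1, 2], [26, 3, 29, 33, 667], [24, 4, 3, 3, 6], [6, 36, 36, 10, 209]]
[(26, np.int64(11)), (27, np.int64(9)), (28, np.int64(8)), (29, np.int64(8)), (30, np.int64(7)), (31, np.int64(7)), (32, np.int64(7)), (33, np.int64(6)), (34, np.int64(6)), (35, np.int64(6)), (36, np.int64(6)), (37, np.int64(5)), (38, np.int64(5)), (39, np.int64(5)), (40, np.int64(5)), (41, np.int64(5)), (42, np.int64(4)), (43, np.int64(4)), (44, np.int64(4)), (45, np.int64(3)), (46, np.int64(3)), (47, np.int64(3)), (48, np.int64(3)), (49, np.int64(3)), (50, np.int64(3)), (51, np.int64(3)), (52, np.int64(3)), (53, np.int64(3)), (54, np.int64(3))]
```

View pics/m9.png

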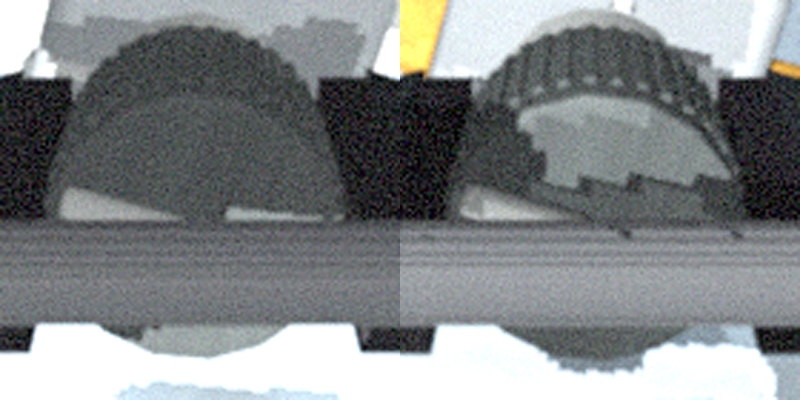

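```bash
python3 -c "
from h import *
for f,z in(('w8.png',.138),('w9.png',.141)):
  g=cv2.GaussianBlur(cv2.cvtColor(cv2.imread('pics/'+f),cv2.COLOR_BGR2GRAY),(3,3),0)[285:331,265:320].astype(int)
  md=np.median(g[34:44,22:34][:3]); X=np.arange(14,32); Y=[34+np.argmax(np.diff(g[33:44,x])) for x in X]
  p=np.polyfit(X,Y,1); r=np.abs(np.polyval(p,X)-Y)<1.2; p=np.polyfit(X[r],np.array(Y)[r],1)
  a=[atz(f,265+x,285+np.polyval(p,x),z) for x in(8,34)];d=a[0]-a[1];print(f,p,r.sum(),np.degrees(np.arctan2(d[1],d[0])))
"
```

```text
w8.png [ 0.3003096  32.29858961] 18 168.42301962343635
w9.png [ 0.34212803 30.9328143 ] 15 -104.21380332412728
```

Emit:
carry_out(targets=[0.1,0,0,0,-1.5,0.1,0,0,0,-1.5,0.1,0,0,0,-1.5,0.1,0,0,0,-1.5,0.1,0,0,0,-1.5,0.1,0,0,0,-1.5,0.1,0,0,0,-1.5,0.1,0,0,0,-1.5])

```text
time_s: 16.8
position: [0.5514, 0.1856, 0.1219]
tcp_rot: [0.221, -3.13, -0.005]
wrist_force: [-0.4, -3.3, 1.7]
finger_gap: 0.0393
```

```bash
python3 -c "
from h import *
goal([.5514,.1857,.122],98)
snap('scene','s10.png');a=cv2.imread('pics/s5.png');b=cv2.imread('pics/s10.png');o=cv2.imread('pics/scene1.png')
for n,(x,y,w,h) in dict(lever=(335,172,30,35)).items(): print(n,cv2.absdiff(a,b)[y:y+h,x:x+w].mean(),cv2.absdiff(o,b)[y:y+h,x:x+w].mean(),'dropped ref',cv2.absdiff(cv2.imread('pics/s2.png'),b)[y:y+h,x:x+w].mean())
for i in(o,b): g=cv2.cvtColor(i,6)[172:192,338:364]; ys,xs=np.where(g<35); print('ball dark centroid',len(xs),xs.mean()+338,ys.mean()+172)
"
```

```text
t 16.8 pos [0.5514 0.1856 0.1219] yaw 98.06 gap 0.0393 F [-0.4 -3.3  1.7] tz [-0.69  0.14 -0.02] j6 -1.59 -> goal [-0.   0.1 -0.1] 0.1
lever 43.933015873015876 49.37555555555556 dropped ref 45.233650793650796
ball dark centroid 175 349.2285714285714 184.25142857142856
ball dark centroid 125 349.376 185.296
```

The scene check is ambiguous: the arm now stands in that line of sight. I'll compare the unobstructed top view with the one from the start instead.

```bash
python3 -c "
from h import *
snap('top','t10.png');o=cv2.imread('pics/top1.png',0);b=cv2.imread('pics/t10.png',0)
q=[-1,0]
u=proj('top1.png',[.549,-.121,.133]);d=proj('top1.png',[.4838,-.1347,.083]);print('up',u,'down',d)
for n,p in(('up',u),('down',d),('button',(435,215))):
  x,y=map(int,p);print(n,'diff',cv2.absdiff(o,b)[y-9:y+9,x-9:x+9].mean().round(1));
x,y=map(int,u);T=o[y-8:y+9,x-8:x+9];r=cv2.matchTemplate(b[y-30:y+60,x-30:x+30],T,cv2.TM_CCOEFF_NORMED);print(cv2.minMaxLoc(r),'expected loc (22,22)')
x,y=map(int,d);print('old',o[y-6:y+7:3,x-6:x+7:3].tolist(),'new',b[y-6:y+7:3,x-6:x+7:3].tolist())
for n,(x,y,w,h) in dict(tape=(290,280,68,70),block=(297,198,70,46),bottle=(330,143,28,38),driver=(162,312,120,26),cal=(362,308,114,46)).items():
  r=cv2.matchTemplate(b[y-8:y+h+8,x-8:x+w+8],o[y:y+h,x:x+w],cv2.TM_CCOEFF_NORMED);print(n,cv2.minMaxLoc(r)[1::2])
"
```

```text
up [408.79991774 231.06375133] down [412.70490286 275.79989791]
up diff 9.0
down diff 12.3
button diff 6.8
(-0.5465444326400757, 0.9814427495002747, (39, 23), (22, 22)) expected loc (22,22)
old [[108, 107, 108, 109, 102], [105, 103, 103, 100, 104], [106, 103, 102, 106, 102], [100, 109, 106, 102, 108], [102, 110, 117, 104, 107]] new [[120, 117, 115, 118, 117], [115, 116, 120, 117, 116], [114, 118, 117, 116, 113], [115, 123, 112, 114, 120], [113, 121, 128, 119, 121]]
tape (0.9548823833465576, (8, 8))
block (0.9755633473396301, (8, 8))
bottle (0.9917567372322083, (8, 8))
driver (0.7138745188713074, (9, 8))
cal (0.9842169880867004, (8, 8))
```

The lever is up where it should be (0.98 match), and the loose items haven't moved. Handing in.

```bash
python3 -c "
from rig import env
print(env.close_job(), env.state()['time_s'], env.state()['finger_gap'])"
```

```text
the job is handed in; nothing more can be done
the job is handed in; nothing more can be done
```

The job is done in the order asked and handed in at about 17 s, with the gripper still holding the cap.

- **Trip valve:** I pressed the test button and the lever dropped, seen in the scene view. I pinched the lever's ball, swung it up against its stop (about 25 N) and let go. The last top view shows it standing where it started (0.98 image match).
- **Drip cap:** I screwed it clockwise until it bottomed out. Torque rose to 0.63 N m and the cap slipped about 27° in the pads, which confirmed the hard stop. I then backed it off a quarter turn.
- **Quarter-turn accuracy:** The gripper turned back 89.8°, but the pointer measured about 87.4°, give or take 2°. I added 1.5°, so the cap should be roughly 89–91° off home; I didn't measure the pointer again after that.
- **Bystanders:** All five matched their starting positions in the top view to within a pixel. The screwdriver's match was weaker (0.71), probably because of the arm's shadow.
- **Failed check:** A scene-view comparison of the lever gave no clear answer, probably because the arm was in the way, so I relied on the top view.

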